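Reset the jacked-up brake of a rolling caddy at the window frame

ROBOT

A 6-joint arm with a two-finger parallel gripper is mounted at the origin on the work surface. World frame = base frame: x ahead of the robot, y to its left, z up, the work surface at z = 0. Lengths are in m, angles in rad, forces in N, time in s.
With the tool pointing down it reaches from about 0.25 to 0.775 m from the base axis. Payload 4 kg.
Tool frame: the origin (TCP) lies between the finger pads; the fingertips stand 25 mm ahead of it and the grasp point (between the pads) lies 6 mm ahead of it (robot.tip_reach is the z of the fingertips in the tool frame, in m); z points along the fingers, y is the line along which they close (so a half turn about z gives the same grasp; the last joint's range is limited). The gripper opens to 94 mm and grips with 3 to 60 N. Pads are 16 mm wide; open, the fingers measure 119 mm over their backs; the gripper's body (75 mm by 177 mm) begins 78 mm behind the grasp point.
Start: joints at [-1.256, 0.087, 1.371, -0, 1.684, -0.103], TCP at [0.223, -0.503, 0.231] pointing down, gripper open.
Joint ranges: [-3.1, 3.1], [-0.76, 2.03], [0.27, 2.55], [-1.08, 4.22], [0.17, 2.65], [-2.57, 2.57]. Speed limits (rad/s): [2.79, 2.79, 3.14, 3.14, 3.14, 3.14].

INTERFACE

Orientations are given as [roll, pitch, yaw] about the fixed x, y, z axes, in that order (R = Rz(yaw) Ry(pitch) Rx(roll)).
In Python, from bench import robot gives the robot as it stands. The module is installed in compiled form; this text tells all that it offers.
- The arm moves only by the shell command python3 -m handwheel 'ROWS'. ROWS is JSON, a list of rows, each a list of 3 entries, a list of its own where there are three numbers: the turn, a rotation vector about the world's x, y, z in units of 90 degrees (1.0 is 90 degrees), then the shift along the world's x, y, z in units of 0.05 m (1.0 is 0.05 m), then the closure, from 0 (fully open) to 1 (shut). A call has 1 to 5 rows; each row shifts and turns the commanded pose from where the row before left it; what a row does not reach is not made up. A row lasts 1/10 s, in which the tool goes at most 50 mm and 8.59 degrees, less where a joint would pass 70% of its speed; a pose out of reach is approached as far as the arm can. A call with a number of a shift or a turn outside -1 to 1 is refused whole. A call with a gripper value outside its range is refused whole. The fingers move at their own pace and stop on an object; the grip force is fixed at half the most. Time passes only in rows, so rows that do not move let the fingers close. It gives the time, the measured TCP pose, the force, the opening and the grip force at its end, in the units of the state.
- robot.get_obs(): the state, without advancing time (a new reading comes with each control period).
- robot.snapshot(name): name is "side" or "top" or "wrist"; returns (picture, depth): 420x560x3 uint8, red, green, blue; 420x560 float32, m along the optical axis (not along the pixel's ray), 0 where there is no reading.
- robot.calibration(name): a dict with "mtx" (3x3 intrinsics, pixels), "extrinsics" (4x4, takes a point from camera to world coordinates); the wrist camera has in their place "hand_eye" (4x4, takes a point from camera to tool coordinates, whose origin is the TCP and whose axes are the flange's). Camera axes: x right, y down, z forward; pixel columns grow to the right and rows downward; lengths in m; the calibration is good to about 2 mm. A picture is of the moment at which its call begins: read the wrist's pose just before it. calibration takes no time and is no camera call.
- robot.close_job(): hands the job in; it is judged then, once.
Trained networks look in the newest picture that a camera, given by its name, has taken for a name from the list of things; names that differ only in an ending like _2 or _b are one class to them, and where a whole thing is asked for, a point or a joint stands for the part that bears it (a point fixed in the world has none). Each returns a list of dicts, best first, with "p" (0 to 1); they miss things now and then, are a little off and sometimes report something else, mostly with a low value. They report only what shows in the picture. A call takes as long as a camera call.
- robot.boxes_of(query, camera): "bbox" ([left, top, right, bottom] in pixels, round what is visible of it).
The state is a dict: "time": time; "joint_positions": joint angles; "qvel": joint speeds; "joint_torque": joint torques, N m; "tool_pos": TCP position; "ee_rot": TCP orientation; "wrist_force": force on the tool from outside, world axes, zero at the start; "wrist_torque": the same for the moment, N m; "width": finger opening in m; "finger_force": force on a finger pad.
Only numpy, scipy, OpenCV 4.12 (cv2) and the standard library are available. Lean on these libraries where they do the work, as an engineer would, in place of code of your own. Each camera call takes 0.05 s, during which the arm holds its last target. There are 200 camera calls.

TASK

Someone stamped the rolling caddy's kick-down brake so hard that it has jacked the castors at that end off the ledge. Flick the brake lever right up to free the caddy, roll it on its castors along the ledge until both its bumpers rest against the bottom rail of the window frame, then press the lever down again just firmly enough that its rubber foot grips the ledge while all four castors stay standing on it. Do it gently, do not ram the foot or the frame, and leave the other toiletries where they are.

Things in the scene. Friction and masses are not known exactly. Their poses are not given: they have to be found in the camera images.
- caddy: White three-tier caddy on 4 hooded ball castors rolling freely any way, 3 kg: roll, never lift. Deck 250 x 130 mm, 42 to 54 mm up; trays x -85 to +105 mm, rim 246 mm up. Origin: footprint centre at castor undersides. x axis to the nose with bumpers; brake at the -x end; z up. Castors at x +-100, y +-45 mm. Start: brake end jacked up 1 to 9 mm (pitched up to 0.035 rad); level on four castors.
- handle (a point): Middle of the caddy's handle: straight round bar 14 mm thick, 130 mm long, along the caddy's x, 288 mm up on a level caddy, at caddy x = +10 mm, 35 mm free beneath. Pinch it across (fingers closing along the caddy's y). Rolling takes about 1 N; pushed against the frame with over 9 N at the handle the caddy starts to tip, so 3 to 6 N is a sound contact.
- bumper_l (a point): Tip of the 20 mm rubber bumper on the caddy's nose at its +y side: caddy x 133, y 45, z 48 mm.
- bumper_r (a point): The same at the -y side of the nose: caddy x 133, y -45, z 48 mm.
- brake_lever (a joint): Angle of the kick-down brake lever, rad: 0 level with the deck, positive up, about -0.11 as found; stops at -0.18 and +0.6. Stiff friction hinge (0.65 N m, about 7 N at the tread, either way): it stays where it is left. Hinge axis: along the caddy's y at caddy x = -125, z = 50 mm; the lever points to the caddy's -x.
- tread (a point): Centre of the lever's rubber tread, 95 mm from the hinge (and 2 mm above the hinge plane at angle 0). Tread 42 mm long, 34 mm wide along the caddy's y, 10 mm thick: top 5 mm above this point. Pinch it across its width from above and carry it up in an arc about the hinge; press it down with closed fingers. x axis along the lever towards the hinge.
- brake_foot: Round rubber spring foot, 25 mm wide, under the lever 45 mm from the hinge; origin on the lever above it. Spring 5 N/mm, 14 mm travel, on a set screw (unknown, +-3.5 mm): it meets the ledge at a lever angle anywhere from -0.03 to 0.14, so go by force. Tread pressed with 7 N: hinge friction only; 11 to 14 N: foot well set; over 16 N: castors jacked up once let go (raise, press again).
- window_frame: Fixed corrugated-metal window frame on the ledge, 360 mm wide, 325 mm high. Origin: on the flat front face (75 mm high, towards the caddy) of its bottom rail, mid-width, at ledge height. x axis: level, square to the face, into the window, away from the caddy; y along the rail. Its yaw differs from the caddy's by up to 0.1 rad. A bumper touches when its x in this frame is 0 (negative: gap).
- soap_dish: Bystander: shell-shaped ceramic soap dish with a bar of soap, 105 mm long, 33 mm high; origin at its underside. Leave alone.
- hairbrush: Bystander: purple hairbrush, 220 mm long, 36 mm high; origin at its underside. Leave alone.
- shaving_mug: Bystander: stainless shaving mug, 80 mm wide, 85 mm high, handle at its side; origin at its underside. Leave alone.
- shampoo: Bystander: standing grey bottle, 60 mm wide, 165 mm high; origin at its underside. Leave alone.
- nail_brush: Bystander: wooden nail brush, 85 mm long, 26 mm high; origin at its underside. Leave alone.
- cream_jar: Bystander: round ceramic jar, 64 mm wide, 50 mm high; origin at its underside. Leave alone.
- razor: Bystander: steel razor, 135 mm long, 14 mm high; origin at its underside. Leave alone.

How it is judged:
By the outcome, as a careful person would: the job done as asked, in the order asked, and still so for the second after the job is handed in, with the robot touching nothing.
It also fails if it takes over 66 s, if anything falls off the work surface, if the arm or the gripper's body presses on something with over 40 N, if the wrist force passes 120 N, or if a joint passes its speed limit or range.

## Working session

There is one attempt and no reset: what is moved stays moved. The work goes in short steps, Python scripts to look and compute and a shell command to move; the robot and the scene stay as the last step left them, time stands still between calls to the robot, and variables do not carry over. Pictures are saved under pics/ and viewed, at most 10 in all, crops included, and the job is handed in when it is done.

```bash
mkdir -p pics; ls; cat > h.py <<'E'
import numpy as np, cv2
from bench import robot
from scipy.spatial.transform import Rotation as R
def cloud(name):
    o=robot.get_obs()
    im,d=robot.snapshot(name); c=robot.calibration(name); K=np.array(c["mtx"])
    if "extrinsics" in c: T=np.array(c["extrinsics"])
    else:
        W=np.eye(4); W[:3,3]=o["tool_pos"]; W[:3,:3]=R.from_euler("xyz",o["ee_rot"]).as_matrix(); T=W@np.array(c["hand_eye"])
    v,u=np.indices(d.shape); P=np.stack([(u-K[0,2])/K[0,0]*d,(v-K[1,2])/K[1,1]*d,d],-1)@T[:3,:3].T+T[:3,3]
    P[d==0]=np.nan
    return im,d,P,T,K
E
python3 - <<'E'
from h import *
out=[]
for n in("top","side"):
    im,d,P,T,K=cloud(n); out.append(im); np.savez("c_"+n,im=im,P=P,T=T,K=K)
    print(n,T.round(3).tolist(),K.round(1).tolist())
    for q in("caddy","handle","brake_lever","tread","window_frame","bumper_l","shampoo","shaving_mug","soap_dish","hairbrush","cream_jar","nail_brush","razor"):
        for b in robot.boxes_of(q,n)[:2]:
            x=np.array(b["bbox"]).astype(int); r=P[x[1]:x[3],x[0]:x[2]].reshape(-1,3)
            print(q,round(b["p"],2),x, np.nanmedian(r,0).round(3) if len(r) else'')
    cv2.imwrite(f"pics/{n}.png",im[...,::-1])
print(robot.get_obs())
E
```

```text
pics
top [[0.018, -0.982, 0.188, 0.346], [-1.0, -0.018, 0.0, -0.051], [0.003, -0.188, -0.982, 1.319], [0.0, 0.0, 0.0, 1.0]] [[473.2, 0.0, 275.9], [0.0, 473.2, 211.7], [0.0, 0.0, 1.0]]
caddy 0.83 [199 181 341 255] [ 0.551 -0.035  0.057]
handle 0.82 [199 181 339 257] [ 0.549 -0.033  0.056]
handle 0.47 [292 158 341 192] [ 0.705 -0.162  0.016]
brake_lever 0.87 [298 222 344 241] [ 0.539 -0.176  0.045]
tread 0.68 [297 226 341 241] [ 0.533 -0.169  0.047]
window_frame 0.62 [113 118 173 286] [0.585 0.267 0.147]
bumper_l 0.96 [203 184 340 258] [ 0.545 -0.039  0.065]
shampoo 0.82 [196 151 219 182] [0.698 0.135 0.103]
shaving_mug 0.73 [225 148 267 185] [0.728 0.038 0.005]
shaving_mug 0.4 [292 159 342 193] [ 0.702 -0.164  0.016]
soap_dish 0.86 [292 158 341 192] [ 0.705 -0.162  0.016]
soap_dish 0.64 [349 266 375 288] [ 0.419 -0.283  0.048]
hairbrush 0.88 [386 186 412 266] [ 0.564 -0.392  0.031]
hairbrush 0.49 [293 158 342 192] [ 0.705 -0.165  0.016]
cream_jar 0.92 [351 266 375 289] [ 0.417 -0.285  0.048]
nail_brush 0.82 [307 280 340 291] [ 0.395 -0.182  0.025]
razor 0.75 [307 280 339 292] [ 0.394 
[... 1135 characters left out ...]
joint_positions': array([-1.25610452e+00,  8.72006273e-02,  1.37070380e+00,  1.91883645e-05,
        1.68364806e+00, -1.03075856e-01]), 'qvel': array([ 1.28937972e-03,  1.39864861e-03, -7.63627695e-05, -1.23473761e-03,
       -9.60183462e-04, -1.22196852e-03]), 'joint_torque': array([-9.24401356e-04, -3.40032899e+01, -3.02593946e+01,  7.18368706e-02,
        2.36448966e-02,  9.10550035e-07]), 'tool_pos': array([ 0.2231602 , -0.50269214,  0.2305036 ]), 'ee_rot': array([ 3.14155073e+00, -1.48316098e-05,  4.17769823e-01]), 'wrist_force': array([-1.19516448,  0.15344221,  0.31489634]), 'wrist_torque': array([0.00417571, 0.03096352, 0.04690611]), 'finger_force': 0.0, 'width': 0.09432067134048085}
```

View pics/top.png

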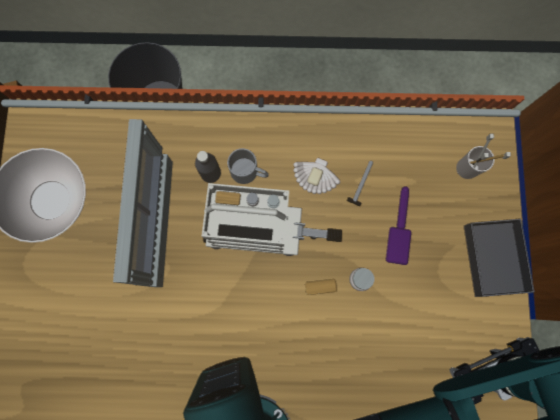

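View pics/side.png

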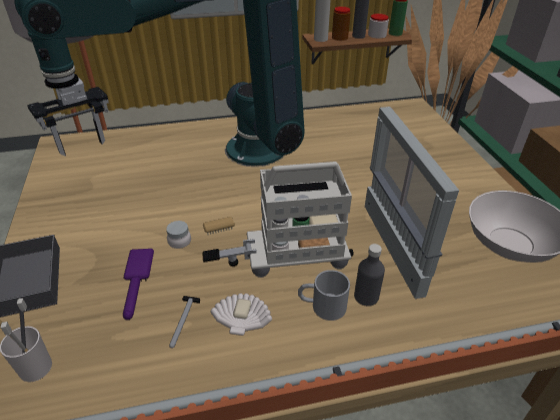

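```bash
python3 - <<'E'
from h import *
for n in("top","side"):
    z=np.load(f"c_{n}.npz"); P=z["P"].reshape(-1,3); C=z["im"].reshape(-1,3).astype(int)
    box=lambda lo,hi:((P>lo)&(P<hi)).all(1)
    m=box([.45,-.2,.265],[.68,.15,.31]); q=P[m]
    print(n,"handle n",m.sum())
    if m.sum()>10:
        v=np.linalg.svd(q-q.mean(0),full_matrices=False)[2][0]; t=(q-q.mean(0))@v
        print(q.mean(0).round(4),v.round(3),np.percentile(t,[1,99]).round(3),np.percentile(q[:,2],[5,50,95]).round(3), (q.mean(0)+v*(np.percentile(t,[1,99]).mean())).round(4))
    m=box([.45,-.2,.235],[.68,.15,.255]); q=P[m][:,:2].astype(np.float32)
    print("rim",m.sum(),cv2.minAreaRect(q) if m.sum()>5 else '')
    m=box([.45,-.16,.035],[.68,.15,.068]); q=P[m]
    print("deck",m.sum(),cv2.minAreaRect(q[:,:2].astype(np.float32)))
    # tread: dark blobs
    m=box([.45,-.30,.02],[.62,-.125,.07]); q=P[m]
    print("lever",m.sum(),q.min(0).round(3),q.max(0).round(3))
    if m.sum():
        dk=C[m].sum(1)<150; r=q[dk]; print("dark",dk.sum(),r.mean(0).round(4),r.min(0).round(3),r.max(0).round(3),cv2.minAreaRect(r[:,:2].astype(np.float32)))
    m=box([.35,.15,.01],[.8,.32,.065]); q=P[m]
    print("rail",m.sum())
    if m.sum()>20:
        # per-x min y
        for x0 in np.arange(.40,.76,.04):
            s=q[(q[:,0]>x0)&(q[:,0]<x0+.04)]
            if len(s): print(round(x0+.02,2),np.percentile(s[:,1],[2,10,50]).round(4),len(s))
E
```

```text
top handle n 465
[0.5471 0.0186 0.2913] [0.075 0.997 0.008] [-0.08   0.084] [0.276 0.293 0.297] [0.5473 0.0207 0.2913]
rim 688 ((0.5484668612480164, 0.019911810755729675), (0.19398711621761322, 0.12700198590755463), 85.46965026855469)
deck 1001 ((0.5773382186889648, -0.007174044847488403), (0.3061745762825012, 0.20445677638053894), 89.59902954101562)
lever 385 [ 0.513 -0.229  0.023] [ 0.557 -0.125  0.065]
dark 156 [ 0.5292 -0.2099  0.0475] [ 0.513 -0.229  0.04 ] [ 0.545 -0.19   0.055] ((0.5289028882980347, -0.2102799415588379), (0.0380580872297287, 0.030475769191980362), 84.19696807861328)
rail 639
0.42 [0.2561 0.2564 0.2575] 72
0.46 [0.2554 0.256  0.2567] 71
0.5 [0.2548 0.2552 0.2562] 72
0.54 [0.2543 0.2547 0.2555] 71
0.58 [0.2533 0.2538 0.2548] 67
0.62 [0.2528 0.2533 0.2541] 67
0.66 [0.2523 0.2525 0.2533] 63
0.7 [0.1527 0.1566 0.2525] 83
0.74 [0.2512 0.2516 0.2523] 35
side handle n 507
[0.5537 0.0161 0.2863] [-0.08  -0.997 -0.004] [-0.081  0.078] [0.27  0.288 0.293] [0.5538 0.0175 0.2863]
rim 638 ((0.5499741435050964, 0.018098942935466766), (0.19301511347293854, 0.13066178560256958), 85.757080078125)
deck 1683 ((0.5533787608146667, -0.010229215025901794), (0.3012513816356659, 0.13102024793624878), 82.97509765625)
lever 453 [ 0.514 -0.232  0.021] [ 0.563 -0.125  0.065]
dark 170 [ 0.5362 -0.2108  0.0448] [ 0.514 -0.232  0.021] [ 0.553 -0.158  0.051] ((0.5346546769142151, -0.1935998797416687), (0.07330932468175888, 0.03763948380947113), 83.96610260009766)
rail 1309
0.42 [0.2532 0.2539 0.2549] 95
0.46 [0.2525 0.2532 0.2545] 94
0.5 [0.2516 0.2526 0.2539] 111
0.54 [0.2511 0.2519 0.253 ] 116
0.58 [0.2506 0.2514 0.2527] 123
0.62 [0.2499 0.2507 0.2521] 129
0.66 [0.2494 0.2502 0.2512] 143
0.7 [0.2488 0.2496 0.2508] 155
0.74 [0.151  0.158  0.2527] 310
```

```bash
python3 -m handwheel '[[[0,0,0.076],[0.69,0.65,0],0],[[0,0,0.076],[0.69,0.65,0],0],[[0,0,0.076],[0.69,0.65,0],0],[[0,0,0.076],[0.69,0.65,0],0],[[0,0,0.076],[0.69,0.65,0],0]]'; python3 -m handwheel '[[[0,0,0.076],[0.69,0.65,0],0],[[0,0,0.076],[0.69,0.65,0],0],[[0,0,0.076],[0.69,0.65,0],0],[[0,0,0.077],[0.68,0.6,0],0],[[0,0,0],[0,0,0],0]]'
```

```text
time: 1.9
tool_pos: [0.3968, -0.3388, 0.2307]
ee_rot: [3.141, 0.0, 1.019]
wrist_force: [-0.5, -0.2, 0.5]
width: 0.0937
finger_force: 0.0
time: 2.4
tool_pos: [0.5362, -0.2086, 0.2299]
ee_rot: [3.141, -0.002, 1.502]
wrist_force: [-0.2, -0.1, -0.5]
width: 0.0938
finger_force: 0.0
```

```bash
python3 -m handwheel '[[[0.085,0,0],[-0.06,-0.1,-0.5],0],[[0.085,0,0],[0,0,-0.7],0],[[0.085,0,0],[0,0,-0.7],0],[[0,0,0],[0,0,-0.6],0],[[0,0,0],[0,0,0],0]]'; python3 - <<'E'
from h import *
im,d,P,T,K=cloud("wrist"); cv2.imwrite("pics/w1.png",im[...,::-1])
print([(b["p"],b["bbox"]) for b in robot.boxes_of("tread","wrist")])
E
```

```text
time: 2.9
tool_pos: [0.5266, -0.2177, 0.0996]
ee_rot: [-3.097, -0.405, 1.479]
wrist_force: [-0.3, -0.3, 0.2]
width: 0.0939
finger_force: 0.0
[(0.69, [260.3, 119.3, 309.5, 286.2])]
```

View pics/w1.png

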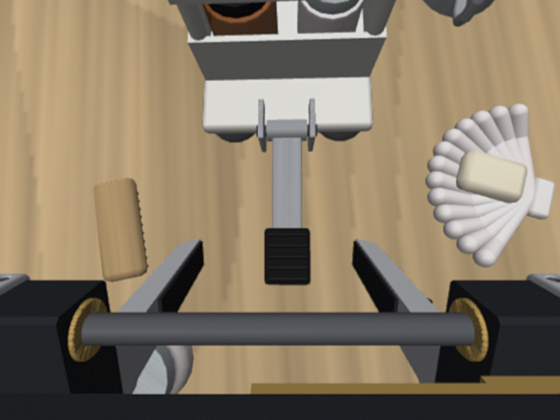

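```bash
python3 -m handwheel '[[[0,0,0],[0.12,0.1,-0.4],0],[[0,0,0],[0,0,-0.3],0],[[0,0,0],[0,0,-0.26],0],[[0,0,0],[0,0,0],0]]'; python3 - <<'E'
from h import *
im,d,P,T,K=cloud("wrist"); 
C=im.astype(int).sum(2)
m=(C<130)&(P[...,2]>.03)&(P[...,2]<.07)&(abs(P[...,0]-.533)<.03)&(abs(P[...,1]+.21)<.04)
q=P[m]; print(m.sum(),q.min(0),q.max(0),q.mean(0))
v=np.linalg.svd(q-q.mean(0),full_matrices=False)[2]; print(v[2])
print(robot.get_obs()["tool_pos"],robot.get_obs()["ee_rot"])
E
```

```text
time: 3.4
tool_pos: [0.5353, -0.212, 0.0564]
ee_rot: [-3.107, -0.4, 1.487]
wrist_force: [0.4, 1.2, -0.3]
width: 0.094
finger_force: 0.0
3770 [ 0.51479009 -0.22959128  0.04303834] [ 0.54904359 -0.18832882  0.0521762 ] [ 0.53192925 -0.20911283  0.04791055]
[-0.00426836 -0.10391018  0.99457753]
[ 0.53574642 -0.21228731  0.05729313] [-3.10793119 -0.39984489  1.48717111]
```

```bash
python3 -m handwheel '[[[0,0,0],[-0.06,0,-0.14],0],[[0,0,0],[0,0,0],0.4],[[0,0,0],[0,0,0],0.6],[[0,0,0],[0,0,0],0.8],[[0,0,0],[0,0,0],1]]';python3 -m handwheel '[[[0,0,0],[0,0,0],1],[[0,0,0],[0,0,0],1]]'
```

```text
time: 3.95
tool_pos: [0.5333, -0.2129, 0.0509]
ee_rot: [-3.11, -0.399, 1.487]
wrist_force: [-0.1, -0.5, 0.8]
width: 0.0655
finger_force: 0.0
time: 4.15
tool_pos: [0.5332, -0.2128, 0.0506]
ee_rot: [-3.109, -0.399, 1.487]
wrist_force: [-0.4, 0.3, 0.0]
width: 0.0494
finger_force: 0.0
```

```bash
python3 -m handwheel '[[[0,0,0],[0,0,0],1],[[0,0,0],[0,0,0],1],[[0,0,0],[0,0,0],1],[[0,0,0],[0,0,0],1]]'
python3 - <<'E'
import numpy as np
o=None
th0=-.104;r=.095
for th in np.arange(th0,.62,.12):
    # tread offset in (horizontal toward caddy, z)
    p=np.array([-r*np.cos(th)-.002*np.sin(th),r*np.sin(th)+.002*np.cos(th)])
    a=.40-(th-th0)*0.9   # tool tilt
    t=p-.006*np.array([np.sin(a),-np.cos(a)])
    if o is not None: print(round(th,2),((t-o)/.05).round(3))
    o=t
E
```

```text
time: 4.55
tool_pos: [0.5325, -0.2126, 0.0503]
ee_rot: [-3.107, -0.4, 1.487]
wrist_force: [-3.4, 1.0, 0.3]
width: 0.0338
finger_force: 30.0
0.02 [-0.003  0.232]
0.14 [0.025 0.23 ]
0.26 [0.053 0.224]
0.38 [0.079 0.215]
0.5 [0.105 0.203]
0.62 [0.129 0.189]
```

```bash
python3 -m handwheel '[[[-0.034,0.003,0],[0,0,0.116],1],[[-0.034,0.003,0],[0,0,0.116],1],[[-0.034,0.003,0],[0,0.01,0.115],1]]'; python3 -m handwheel '[[[-0.034,0.003,0],[0.001,0.015,0.115],1],[[-0.034,0.003,0],[0.002,0.025,0.112],1],[[-0.034,0.003,0],[0.002,0.028,0.112],1]]'
```

```text
time: 4.85
tool_pos: [0.5324, -0.2121, 0.0655]
ee_rot: [-3.106, -0.237, 1.486]
wrist_force: [0.1, 0.6, -8.5]
width: 0.0338
finger_force: 30.0
time: 5.15
tool_pos: [0.5327, -0.2082, 0.082]
ee_rot: [-3.105, -0.077, 1.486]
wrist_force: [0.5, 0.0, -10.8]
width: 0.0339
finger_force: 30.0
```

```bash
python3 -m handwheel '[[[-0.034,0.003,0],[0.003,0.038,0.108],1],[[-0.034,0.003,0],[0.003,0.042,0.107],1],[[-0.03,0.003,0],[0.004,0.05,0.102],1]]'; python3 -m handwheel '[[[-0.02,0.003,0],[0.004,0.055,0.1],1]]'; python3 -m handwheel '[[[-0.01,0,0],[0.004,0.06,0.098],1]]'
```

```text
time: 5.45
tool_pos: [0.5329, -0.2014, 0.0974]
ee_rot: [-3.103, 0.077, 1.487]
wrist_force: [0.5, -1.5, -11.4]
width: 0.034
finger_force: 30.0
time: 5.55
tool_pos: [0.5329, -0.1985, 0.1023]
ee_rot: [-3.1, 0.109, 1.488]
wrist_force: [0.5, -1.3, -12.1]
width: 0.0338
finger_force: 30.0
time: 5.65
tool_pos: [0.5331, -0.1954, 0.1074]
ee_rot: [-3.101, 0.123, 1.488]
wrist_force: [1.0, -0.4, -11.7]
width: 0.0337
finger_force: 30.0
```

```bash
python3 - <<'E'
from h import *
im,d,P,T,K=cloud("side"); cv2.imwrite("pics/s2.png",cv2.resize(im[140:300,180:390,::-1],None,fx=3.5,fy=3.5))
im,d,P,T,K=cloud("wrist")
np.savez("w2",im=im,P=P)
q=P[(abs(P[...,0]-.545)<.06)&(P[...,1]>-.125)&(P[...,1]<-.08)&(P[...,2]>.03)&(P[...,2]<.08)]
print(len(q),q.mean(0))
A=np.c_[q[:,:2],np.ones(len(q))];print(np.linalg.lstsq(A,q[:,2],rcond=None)[0])
C=im.astype(int).sum(2)
m=(C<150)&(P[...,2]>.06)&(P[...,2]<.13)&(abs(P[...,0]-.533)<.017)&(abs(P[...,1]+.2)<.04)
q=P[m];print(len(q)); 
if len(q)>20: print(q.mean(0),q.min(0),q.max(0),np.linalg.svd(q-q.mean(0),full_matrices=False)[2][2])
E
```

```text
13838 [ 0.54716158 -0.09897114  0.05515698]
[-0.00985232 -0.0862904   0.05200753]
4349
[ 0.53261208 -0.19329901  0.10477887] [ 0.51601334 -0.21277849  0.09109637] [ 0.54998743 -0.1753807   0.12985935] [-0.15167939 -0.50698446 -0.84850464]
```

View pics/s2.png

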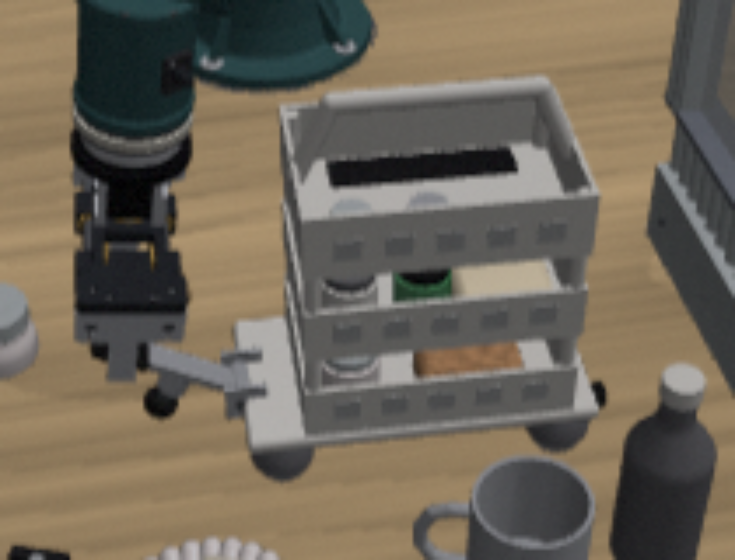

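```bash
python3 -m handwheel '[[[-0.02,0.002,0],[0.004,0.035,0.055],1]]'; python3 -m handwheel '[[[-0.02,0.002,0],[0.004,0.035,0.05],1]]';  python3 - <<'E'
from h import *
im,d,P,T,K=cloud("wrist")
C=im.astype(int).sum(2)
m=(C<150)&(P[...,2]>.06)&(P[...,2]<.12)&(abs(P[...,0]-.533)<.014)&(abs(P[...,1]+.19)<.04)
q=P[m];print(q.mean(0),np.linalg.svd(q-q.mean(0),full_matrices=False)[2][2])
m=(C>500)&(abs(P[...,0]-.547)<.055)&(P[...,1]>-.112)&(P[...,1]<-.085)&(abs(P[...,2]-.054)<.015)
q=P[m];A=np.c_[q[:,:2]-q[:,:2].mean(0),np.ones(len(q))];print(len(q),q.mean(0),np.linalg.lstsq(A,q[:,2],rcond=None)[0])
E
```

```text
time: 5.85
tool_pos: [0.5333, -0.1938, 0.1106]
ee_rot: [-3.101, 0.152, 1.487]
wrist_force: [0.3, 1.6, -12.6]
width: 0.0337
finger_force: 30.0
time: 5.95
tool_pos: [0.5335, -0.1919, 0.1132]
ee_rot: [-3.101, 0.184, 1.487]
wrist_force: [0.3, 1.9, -12.9]
width: 0.034
finger_force: 30.0
[ 0.53309651 -0.19089316  0.10886056] [0.04310174 0.55061166 0.83364803]
8808 [ 0.54894189 -0.09782072  0.05473311] [-0.00685107 -0.04864639  0.05473311]
```

```bash
python3 -m handwheel '[[[0,0,0],[0,0,-0.03],1]]'; python3 -m handwheel '[[[0,0,0],[0,0,-0.02],1]]'
```

```text
time: 6.1
tool_pos: [0.5343, -0.1915, 0.1133]
ee_rot: [-3.103, 0.184, 1.488]
wrist_force: [-0.8, 4.1, -5.0]
width: 0.0339
finger_force: 30.0
time: 6.2
tool_pos: [0.5348, -0.192, 0.1133]
ee_rot: [-3.105, 0.184, 1.487]
wrist_force: [-1.5, 6.0, -4.3]
width: 0.0336
finger_force: 30.0
```

Release and check.

```bash
python3 -m handwheel '[[[0,0,0],[0,0,0],0.6],[[0,0,0],[0,0,0],0.4],[[0,0,0],[0,0,0],0.2],[[0,0,0],[0,0,0],0.0],[[0,0,0],[0,0,0],0]]';  python3 - <<'E'
from h import *
im,d,P,T,K=cloud("wrist")
C=im.astype(int).sum(2)
m=(C<150)&(P[...,2]>.06)&(P[...,2]<.12)&(abs(P[...,0]-.533)<.014)&(abs(P[...,1]+.19)<.04)
q=P[m];print(q.mean(0),np.linalg.svd(q-q.mean(0),full_matrices=False)[2][2])
m=(C>500)&(abs(P[...,0]-.547)<.055)&(P[...,1]>-.112)&(P[...,1]<-.085)&(abs(P[...,2]-.054)<.015)
q=P[m];A=np.c_[q[:,:2]-q[:,:2].mean(0),np.ones(len(q))];print(len(q),q.mean(0),np.linalg.lstsq(A,q[:,2],rcond=None)[0])
print(robot.get_obs())
E
```

```text
time: 6.7
tool_pos: [0.5351, -0.1936, 0.1141]
ee_rot: [-3.106, 0.188, 1.486]
wrist_force: [-0.7, -0.3, 0.2]
width: 0.0661
finger_force: 0.0
[ 0.53313631 -0.19098495  0.1089375 ] [0.03218453 0.55877376 0.82869538]
8700 [ 0.54884558 -0.09761304  0.05431377] [-0.00421705 -0.03335533  0.05431377]
{'time': 6.75, 'joint_positions': array([-0.33777037,  0.18135597,  1.51131398, -0.19265002,  1.43899438,
       -0.22587054]), 'qvel': array([0.0017975 , 0.00229273, 0.00590963, 0.00299548, 0.00043553,
       0.00115358]), 'joint_torque': array([-3.71926837e-02, -3.67295158e+01, -2.89769769e+01, -7.06098732e-01,
       -3.88813962e-03, -6.11568801e-03]), 'tool_pos': array([ 0.53492848, -0.19340031,  0.11383024]), 'ee_rot': array([-3.10571653,  0.18800183,  1.48672378]), 'wrist_force': array([-0.57191203, -0.03270515, -0.83783218]), 'wrist_torque': array([ 0.06164855, -0.10023079,  0.02750059]), 'finger_force': 0.0, 'width': 0.0703526941822344}
```

```bash
python3 -m handwheel '[[[0,0,0],[0,-0.1,0.6],0],[[0.06,0,0],[0,0,0.9],0],[[0.06,0,0],[0,0,0.95],0],[[0,0,0],[0,0,0.95],0],[[0,0,0],[0,0,0.95],0]]'; python3 -m handwheel '[[[0,0,0],[0.05,0.6,0.6],0],[[0,0,0],[0.06,0.9,0],0],[[0,0,0],[0.07,0.95,0],0],[[0,0,0],[0.07,0.95,0],0],[[0,0,0],[0.06,0.8,0],0]]';  python3 - <<'E'
from h import *
print(robot.get_obs()["tool_pos"],robot.get_obs()["ee_rot"])
im,d,P,T,K=cloud("wrist"); cv2.imwrite("pics/w3.png",im[...,::-1]); 
print([(b["p"],b["bbox"]) for b in robot.boxes_of("handle","wrist")])
q=P[(P[...,2]>.28)&(P[...,2]<.305)&(abs(P[...,0]-.55)<.03)&(abs(P[...,1]-.02)<.1)]
print(len(q),q.mean(0),q.min(0),q.max(0),np.linalg.svd(q-q.mean(0),full_matrices=False)[2][0])
E
```

```text
time: 7.25
tool_pos: [0.5343, -0.199, 0.3327]
ee_rot: [-3.089, -0.0, 1.487]
wrist_force: [0.3, -0.4, -0.9]
width: 0.0938
finger_force: 0.0
time: 7.75
tool_pos: [0.5501, 0.0141, 0.3611]
ee_rot: [-3.09, -0.0, 1.489]
wrist_force: [-0.4, -0.1, 0.1]
width: 0.094
finger_force: 0.0
[0.55007125 0.01406658 0.36109053] [-3.08980667e+00 -4.57972692e-04  1.48919880e+00]
[(0.88, [210.4, 96.6, 358.1, 311.4]), (0.55, [366.6, 50.0, 444.5, 111.7])]
3443 [0.55033642 0.02715745 0.2930948 ] [ 0.53812552 -0.05463085  0.28002558] [0.56136361 0.0973996  0.29701416] [-0.07145711 -0.99739755  0.00959259]
```

View pics/w3.png

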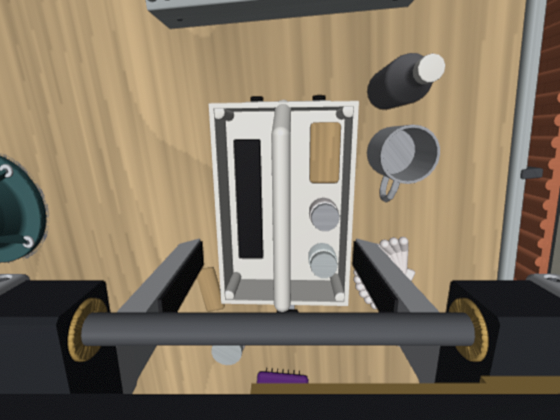

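```bash
python3 -m handwheel '[[[0,-0.033,0],[0.01,0.1,-0.4],0],[[0,0,0],[0,0,-0.6],0],[[0,0,0],[0,0,-0.34],0.3],[[0,0,0],[0,0,0],0.6],[[0,0,0],[0,0,0],1]]';python3 -m handwheel '[[[0,0,0],[0,0,0],1],[[0,0,0],[0,0,0],1],[[0,0,0],[0,0,0],1],[[0,0,0],[0,0,0],1],[[0,0,0],[0,0,0],1]]';python3 -m handwheel '[[[0,0,0],[0,0,0],1],[[0,0,0],[0,0,0],1],[[0,0,0],[0,0,0],1]]'
```

```text
time: 8.35
tool_pos: [0.5507, 0.0162, 0.2941]
ee_rot: [-3.141, -0.004, 1.488]
wrist_force: [-0.2, 0.2, 0.5]
width: 0.0733
finger_force: 0.0
time: 8.85
tool_pos: [0.5508, 0.017, 0.294]
ee_rot: [-3.141, -0.005, 1.489]
wrist_force: [0.4, 0.1, -0.2]
width: 0.0337
finger_force: 0.0
time: 9.15
tool_pos: [0.5499, 0.017, 0.2937]
ee_rot: [-3.139, -0.005, 1.489]
wrist_force: [-1.9, -0.2, 0.2]
width: 0.0135
finger_force: 30.0
```

```bash
python3 -m handwheel '[[[0,0,0],[0,0.05,0],1],[[0,0,0.004],[0,0.1,0],1],[[0,0,0.005],[0.01,0.2,0],1],[[0,0,0.005],[0.01,0.2,0],1],[[0,0,0.005],[0.01,0.2,0],1]]'; python3 -m handwheel '[[[0,0,0.005],[0,0.2,0],1],[[0,0,0.005],[0.01,0.2,0],1],[[0,0,0.005],[0.01,0.2,0],1],[[0,0,0.005],[0.01,0.15,0],1],[[0,0,0],[0,0.1,0],1]]'; python3 -m handwheel '[[[0,0,0],[0,0.1,0],1],[[0,0,0],[0,0.05,0],1],[[0,0,0],[0,0,0],1]]'
python3 - <<'E'
from h import *
o=robot.get_obs();print(o["tool_pos"],o["ee_rot"])
im,d,P,T,K=cloud("wrist"); cv2.imwrite("pics/w4.png",im[...,::-1]); np.savez("w4",im=im,P=P)
im,d,P,T,K=cloud("side");
q=P[(P[...,2]>.235)&(P[...,2]<.255)&(abs(P[...,0]-.55)<.1)&(P[...,1]>-0.1)&(P[...,1]<.215)]
print(len(q),cv2.minAreaRect(q[:,:2].astype(np.float32)))
E
```

```text
time: 9.65
tool_pos: [0.5527, 0.0514, 0.2938]
ee_rot: [3.141, 0.002, 1.515]
wrist_force: [-0.5, -7.7, 0.2]
width: 0.0131
finger_force: 30.0
time: 10.15
tool_pos: [0.5543, 0.0948, 0.2938]
ee_rot: [3.141, 0.0, 1.547]
wrist_force: [0.1, -8.2, 0.8]
width: 0.0129
finger_force: 30.0
time: 10.45
tool_pos: [0.5542, 0.1031, 0.2938]
ee_rot: [3.141, -0.002, 1.548]
wrist_force: [0.0, -5.5, -0.5]
width: 0.0133
finger_force: 30.0
[0.5541577  0.10309932 0.2937788 ] [ 3.14144895e+00 -1.71905099e-03  1.54822805e+00]
635 ((0.5576764941215515, 0.10226178169250488), (0.1932007074356079, 0.1294133961200714), 87.87495422363281)
```

View pics/w4.png

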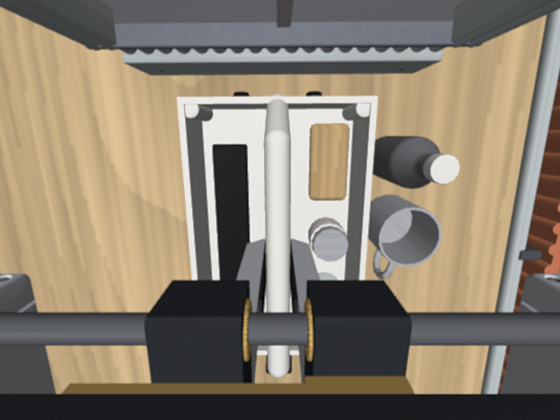

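```bash
python3 -m handwheel '[[[0,0,0],[0,0,0],1],[[0,0,0],[0,0,0],1],[[0,0,0],[0,0,0],1]]'; python3 - <<'E'
from h import *
o=robot.get_obs();print(o["wrist_force"],o["wrist_torque"])
z=np.load("w4.npz");P=z["P"];im=z["im"]
# frame front lower-edge and bumpers
for u in (180,240,280,315,360): print(u,[ (v,P[v,u].round(3).tolist()) for v in (66,70,74,78,90,95,100)])
im,d,P,T,K=cloud("side"); cv2.imwrite("pics/s3.png",cv2.resize(im[140:320,190:460,::-1],None,fx=2.9,fy=2.9))
E
```

```text
time: 10.85
tool_pos: [0.5541, 0.1032, 0.2937]
ee_rot: [3.142, -0.002, 1.548]
wrist_force: [1.1, -5.7, -0.1]
width: 0.0132
finger_force: 30.0
[ 1.1121933  -5.70802859 -0.14366104] [-0.97905793 -0.15112898  0.0110481 ]
180 [(66, [0.443, 0.257, 0.059]), (70, [0.435, 0.257, 0.035]), (74, [0.427, 0.257, 0.01]), (78, [0.424, 0.254, 0.001]), (90, [0.422, 0.239, 0.0]), (95, [0.422, 0.232, 0.001]), (100, [0.495, 0.199, 0.246])]
240 [(66, [0.513, 0.256, 0.055]), (70, [0.51, 0.256, 0.034]), (74, [0.507, 0.256, 0.008]), (78, [0.506, 0.252, 0.001]), (90, [0.505, 0.237, 0.0]), (95, [0.511, 0.223, 0.058]), (100, [0.533, 0.198, 0.246])]
280 [(66, [0.56, 0.255, 0.055]), (70, [0.561, 0.255, 0.032]), (74, [0.561, 0.255, 0.004]), (78, [0.561, 0.251, -0.001]), (90, [0.56, 0.235, 0.002]), (95, [0.558, 0.201, 0.239]), (100, [0.558, 0.197, 0.248])]
315 [(66, [0.602, 0.255, 0.052]), (70, [0.605, 0.254, 0.031]), (74, [0.608, 0.254, 0.004]), (78, [0.609, 0.25, 0.001]), (90, [0.609, 0.234, 0.001]), (95, [0.602, 0.222, 0.056]), (100, [0.58, 0.197, 0.246])]
360 [(66, [0.657, 0.254, 0.05]), (70, [0.663, 0.253, 0.028]), (74, [0.67, 0.254, -0.0]), (78, [0.67, 0.248, 0.0]), (90, [0.671, 0.233, 0.0]), (95, [0.671, 0.226, 0.0]), (100, [0.608, 0.196, 0.245])]
```

View pics/s3.png

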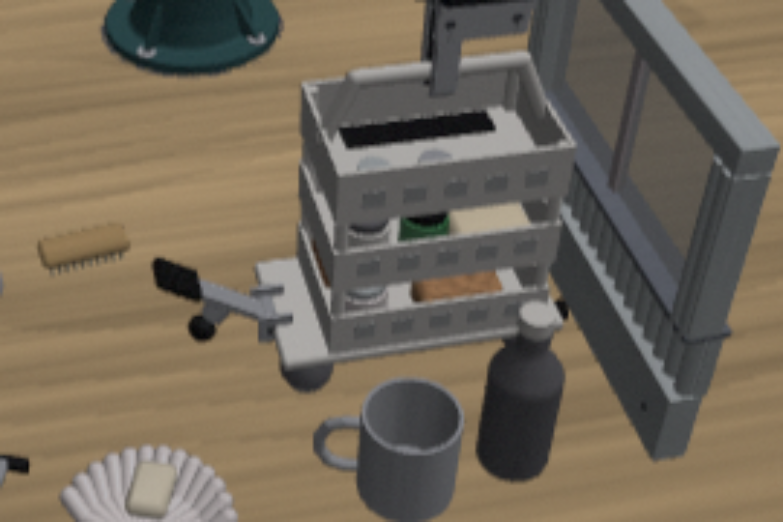

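```bash
python3 -m handwheel '[[[0,0,0.006],[0,0.08,0],1],[[0,0,0.006],[0,0.08,0],1],[[0,0,0.006],[0,0.08,0],1],[[0,0,0.006],[0,0.06,0],1]]'; python3 -m handwheel '[[[0,0,0],[0,0.05,0],1],[[0,0,0],[0,0.03,0],1],[[0,0,0],[0,0,0],1]]'; python3 - <<'E'
from h import *
im,d,P,T,K=cloud("side");
q=P[(P[...,2]>.235)&(P[...,2]<.255)&(abs(P[...,0]-.55)<.1)&(P[...,1]>-0.1)&(P[...,1]<.235)]
print(len(q),cv2.minAreaRect(q[:,:2].astype(np.float32)))
im,d,P,T,K=cloud("wrist"); np.savez("w5",im=im,P=P)
def line(q):
    q=q[:,:2]-0; c=np.polyfit(q[:,0],q[:,1],1); r=q[:,1]-np.polyval(c,q[:,0]); k=abs(r)<.003; return np.polyfit(q[k,0],q[k,1],1)
f=P[(P[...,2]>.01)&(P[...,2]<.065)&(P[...,1]>.24)&(P[...,1]<.265)&(abs(P[...,0]-.555)<.15)]
print("frame",line(f),np.polyval(line(f),.555))
# front rim edge: max y per column x bin
q=P[(P[...,2]>.238)&(P[...,2]<.252)&(P[...,1]<.245)&(abs(P[...,0]-.555)<.06)]
e=np.array([[x,np.percentile(q[abs(q[:,0]-x)<.004][:,1],98)] for x in np.arange(.505,.61,.008) if (abs(q[:,0]-x)<.004).sum()>5]); print("rim",line(e),np.polyval(line(e),.555))
C=im.astype(int).sum(2)
b=P[(C<150)&(P[...,2]>.035)&(P[...,2]<.065)&(P[...,1]>.2)&(P[...,1]<.27)]
for lo,hi in((.48,.54),(.57,.64)):
    s=b[(b[:,0]>lo)&(b[:,0]<hi)&(b[:,1]<.254)]
    if len(s): print("bump",len(s),s.mean(0),s.max(0))
E
```

```text
time: 11.3
tool_pos: [0.5542, 0.1178, 0.2938]
ee_rot: [-3.141, -0.001, 1.586]
wrist_force: [0.8, -6.5, 0.3]
width: 0.0131
finger_force: 30.0
time: 11.6
tool_pos: [0.554, 0.1223, 0.2938]
ee_rot: [-3.141, -0.003, 1.586]
wrist_force: [-0.2, -4.6, -0.1]
width: 0.0135
finger_force: 30.0
642 ((0.5556201934814453, 0.12076056003570557), (0.1301545947790146, 0.19448046386241913), 0.78490149974823)
frame [-0.01593367  0.26399536] 0.25515217343485214
rim [0.01219978 0.21167835] 0.2184492309791623
bump 27 [0.5080583  0.24307042 0.05627242] [0.51592507 0.24416978 0.05942861]
bump 35 [0.59683723 0.24480285 0.05622881] [0.60522233 0.24627916 0.05860681]
```

```bash
python3 -m handwheel '[[[0,0,-0.007],[0,0.03,0],1],[[0,0,-0.007],[0,0.03,0],1],[[0,0,-0.006],[0,0.03,0],1],[[0,0,0],[0,0.02,0],1]]';  cat > m.py <<'E'
from h import *
im,d,P,T,K=cloud("side");
q=P[(P[...,2]>.235)&(P[...,2]<.255)&(abs(P[...,0]-.55)<.1)&(P[...,1]>-0.1)&(P[...,1]<.24)]
print(len(q),cv2.minAreaRect(q[:,:2].astype(np.float32)))
im,d,P,T,K=cloud("wrist")
def line(q):
    q=q[:,:2]-0; c=np.polyfit(q[:,0],q[:,1],1); r=q[:,1]-np.polyval(c,q[:,0]); k=abs(r)<.003; return np.polyfit(q[k,0],q[k,1],1)
q=P[(P[...,2]>.238)&(P[...,2]<.252)&(P[...,1]<.245)&(abs(P[...,0]-.555)<.06)]
e=np.array([[x,np.percentile(q[abs(q[:,0]-x)<.004][:,1],98)] for x in np.arange(.505,.61,.008) if (abs(q[:,0]-x)<.004).sum()>5]); print("rim",line(e),np.polyval(line(e),.555))
C=im.astype(int).sum(2)
b=P[(C<150)&(P[...,2]>.035)&(P[...,2]<.065)&(P[...,1]>.2)&(P[...,1]<.27)]
for lo,hi in((.48,.54),(.57,.64)):
    s=b[(b[:,0]>lo)&(b[:,0]<hi)&(b[:,1]<.254)]
    if len(s): print("bump",len(s),s.mean(0),s.max(0))
print(robot.get_obs()["wrist_force"],robot.get_obs()["wrist_torque"])
E
python3 m.py
```

```text
time: 12.1
tool_pos: [0.5537, 0.1276, 0.2938]
ee_rot: [-3.141, -0.002, 1.555]
wrist_force: [-0.5, -6.1, 0.5]
width: 0.0131
finger_force: 30.1
629 ((0.5551416873931885, 0.1257116049528122), (0.19319474697113037, 0.13104742765426636), 89.56035614013672)
rim [-0.0005662   0.22424357] 0.2239293323117494
bump 46 [0.50903076 0.24953508 0.05604746] [0.51664167 0.25178243 0.059052  ]
bump 47 [0.59723419 0.24977492 0.05564941] [0.60752361 0.25177493 0.05885021]
[-0.54710213 -5.76236896 -0.21007384] [-0.92938881  0.02442994  0.09365813]
```

```bash
python3 -m handwheel '[[[0,0,-0.004],[0,0.02,0],1],[[0,0,-0.004],[0,0.015,0],1],[[0,0,0],[0,0.01,0],1]]'; python3 -m handwheel '[[[0,0,0],[0,0.01,0],1],[[0,0,0],[0,0.01,0],1]]'; python3 -m handwheel '[[[0,0,0],[0,0.01,0],1],[[0,0,0],[0,0.01,0],1]]'; python3 m.py
```

```text
time: 12.5
tool_pos: [0.5536, 0.1299, 0.2938]
ee_rot: [-3.14, -0.002, 1.542]
wrist_force: [-1.8, -6.5, 0.1]
width: 0.0133
finger_force: 30.1
time: 12.7
tool_pos: [0.5536, 0.1307, 0.2938]
ee_rot: [-3.14, -0.002, 1.542]
wrist_force: [-0.6, -6.4, -0.5]
width: 0.013
finger_force: 30.1
time: 12.9
tool_pos: [0.5535, 0.1308, 0.2938]
ee_rot: [-3.14, 0.0, 1.542]
wrist_force: [-1.4, -10.1, 0.3]
width: 0.0129
finger_force: 30.1
629 ((0.5552087426185608, 0.129226952791214), (0.19466625154018402, 0.13044264912605286), 88.52285766601562)
rim [-0.01124872  0.23310354] 0.22686049959112461
bump 46 [0.51034209 0.25224776 0.05578521] [0.51891935 0.25386388 0.05861772]
bump 45 [0.59861827 0.25187722 0.05583666] [0.6085198  0.25357954 0.05848082]
[-1.2967127  -9.40451627  0.66396616] [-1.56689015  0.14212069  0.19088875]
```

```bash
q(){ python3 -c "
from bench import robot;o=robot.get_obs();print(o['wrist_force'].round(2),o['wrist_torque'].round(3))"; }; python3 -m handwheel '[[[0,0,-0.004],[0,0,0],1],[[0,0,0],[0,0,0],1]]'|sed -n 2,4p;q; python3 -m handwheel '[[[0,0,0.004],[0,0,0],1],[[0,0,0],[0,0,0],1]]'|sed -n 2,4p;q;python3 -m handwheel '[[[0,0,0.004],[0,0,0],1],[[0,0,0],[0,0,0],1]]'|sed -n 2,4p;q; python3 -m handwheel '[[[0,0,0.004],[0,0,0],1],[[0,0,0],[0,0,0],1]]'|sed -n 2,4p;q
```

```text
tool_pos: [0.5535, 0.1308, 0.2938]
ee_rot: [-3.14, -0.0, 1.535]
wrist_force: [-1.1, -9.9, 0.4]
[-1.06 -9.85  0.39] [-1.555  0.163  0.21 ]
tool_pos: [0.5535, 0.1308, 0.2938]
ee_rot: [-3.14, -0.0, 1.542]
wrist_force: [-0.6, -8.8, 0.9]
[-0.58 -8.81  0.92] [-1.519  0.172  0.178]
tool_pos: [0.5535, 0.1308, 0.2938]
ee_rot: [-3.14, -0.0, 1.548]
wrist_force: [-0.9, -8.4, 0.6]
[-0.92 -8.4   0.62] [-1.535  0.115  0.138]
tool_pos: [0.5535, 0.1308, 0.2938]
ee_rot: [-3.14, -0.0, 1.554]
wrist_force: [-0.9, -8.1, -0.4]
[-0.88 -8.12 -0.4 ] [-1.513  0.137  0.063]
```

```bash
python3 m.py
```

```text
638 ((0.5563324689865112, 0.12946350872516632), (0.19410157203674316, 0.13121779263019562), 87.92933654785156)
rim [-0.01046448  0.23267467] 0.2268668853335599
bump 41 [0.50931218 0.25234367 0.05569323] [0.51851921 0.2539957  0.05873669]
bump 55 [0.59838443 0.25184386 0.05545963] [0.60832712 0.25371852 0.0584171 ]
[-0.88530891 -8.37165923  0.29103282] [-1.58675852  0.16622281  0.02331145]
```

```bash
python3 -m handwheel '[[[0,0,0],[0,0,0],0.8],[[0,0,0],[0,0,0],0.7],[[0,0,0],[0,0,0],0.5],[[0,0,0],[0,0,0],0.2],[[0,0,0],[0,0,0],0.2]]'; python3 m.py;  python3 -m handwheel '[[[0,0,0],[0,0,0],0.2],[[0,0,0],[0,0,0],0.2],[[0,0,0],[0,0,0.3],0.2],[[0,0,0],[0,0,0.7],0.2],[[0,0,0],[0,0,0.3],0.2]]'; python3 m.py
```

```text
time: 14.4
tool_pos: [0.5537, 0.1336, 0.2938]
ee_rot: [-3.141, -0.005, 1.557]
wrist_force: [1.2, 0.2, 0.5]
width: 0.0474
finger_force: 0.0
623 ((0.5539079308509827, 0.12872222065925598), (0.192551389336586, 0.13265448808670044), 89.47705841064453)
rim [-0.01046061  0.23231968] 0.22651404528321634
bump 71 [0.51022222 0.25106568 0.05604781] [0.51858152 0.2538186  0.0596627 ]
bump 74 [0.59878452 0.25085889 0.05578531] [0.60892443 0.25358259 0.05874784]
[-0.36451924 -0.4620719   0.12191884] [-0.01331214 -0.09286918 -0.03209658]
time: 15.0
tool_pos: [0.5541, 0.1332, 0.3618]
ee_rot: [3.139, -0.005, 1.556]
wrist_force: [0.7, 0.4, 0.7]
width: 0.0752
finger_force: 0.0
620 ((0.555921733379364, 0.1287447065114975), (0.1946442574262619, 0.129322811961174), 88.76895904541016)
rim [-0.01745653  0.23615862] 0.22647024677887362
bump 46 [0.51017217 0.25158553 0.05611113] [0.51829181 0.25396862 0.05993136]
bump 56 [0.59841071 0.25081599 0.05608516] [0.60884629 0.253802   0.05883174]
[-0.37085941  0.58160204  0.99527035] [-0.02366079 -0.06690024 -0.00178855]
```

```bash
python3 -m handwheel '[[[0,0,0],[0,-0.5,0],0.6],[[0,0,0],[0,-0.9,0],1],[[0,0,0],[0,-0.95,0],1],[[0,0,0],[0,-0.95,0],1],[[0,0,0],[-0.04,-0.95,0],1]]'; python3 -m handwheel '[[[0,0,0],[0,-0.3,-0.7],1],[[0,0,0],[0,0,-0.95],1],[[0,0,0],[0,0,-0.95],1],[[0,0,0],[0,0,-0.5],1],[[0,0,0],[0,0,0],1]]'; python3 - <<'E'
from h import *
print(robot.get_obs()["tool_pos"],robot.get_obs()["ee_rot"],robot.get_obs()["width"],robot.get_obs()["wrist_force"])
im,d,P,T,K=cloud("wrist"); cv2.imwrite("pics/w6.png",im[...,::-1])
C=im.astype(int).sum(2)
m=(C<150)&(P[...,2]>.07)&(P[...,2]<.135)&(abs(P[...,0]-.552)<.025)&(abs(P[...,1]+.085)<.035)
q=P[m];print(len(q),q.mean(0),q.min(0),q.max(0),np.linalg.svd(q-q.mean(0),full_matrices=False)[2][2])
E
```

```text
time: 15.6
tool_pos: [0.5512, -0.0809, 0.357]
ee_rot: [-3.139, -0.005, 1.557]
wrist_force: [1.6, -0.2, 0.7]
width: 0.0387
finger_force: 0.0
time: 16.1
tool_pos: [0.5482, -0.0935, 0.1967]
ee_rot: [-3.128, -0.008, 1.556]
wrist_force: [0.3, 0.7, 0.4]
width: 0.0009
finger_force: 0.0
[ 0.54821959 -0.09353125  0.19669974] [-3.12815346 -0.00799435  1.55582077] 0.0009360123689294069 [0.33973533 0.69139008 0.43385287]
1829 [ 0.55188613 -0.07992736  0.10989534] [ 0.53588279 -0.09752668  0.0962671 ] [ 0.5682681  -0.06246684  0.12050812] [0.0063228  0.54313699 0.83962029]
```

View pics/w6.png

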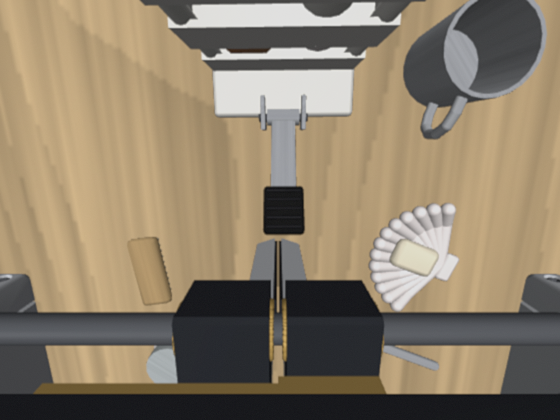

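```bash
python3 -m handwheel '[[[0,0,0],[0.07,0.21,-0.5],1],[[0,0,0],[0,0,-0.4],1],[[0,0,0],[0,0,-0.17],1],[[0,0,0],[0,0,0],1]]'; python3 -m handwheel '[[[0,0,0],[0,0,-0.05],1],[[0,0,0],[0,0,-0.05],1],[[0,0,0],[0,-0.02,-0.05],1]]'
```

```text
time: 16.55
tool_pos: [0.5553, -0.0838, 0.1506]
ee_rot: [-3.141, -0.005, 1.556]
wrist_force: [-0.7, -0.5, -0.1]
width: 0.0007
finger_force: 0.0
time: 16.85
tool_pos: [0.5558, -0.085, 0.1439]
ee_rot: [3.14, -0.004, 1.556]
wrist_force: [-1.3, 0.4, -0.1]
width: 0.0005
finger_force: 0.0
```

```bash
python3 -m handwheel '[[[0,0,0],[-0.07,0,-0.04],1],[[0,0,0],[0,-0.01,-0.05],1]]'; python3 -m handwheel '[[[0,0,0],[0,-0.02,-0.05],1],[[0,0,0],[0,-0.02,-0.06],1],[[0,0,0],[0,-0.02,-0.06],1]]';  python3 -m handwheel '[[[0,0,0],[0,-0.02,-0.06],1],[[0,0,0],[0,-0.02,-0.06],1]]'
```

```text
time: 17.05
tool_pos: [0.5531, -0.0857, 0.1407]
ee_rot: [3.137, -0.003, 1.556]
wrist_force: [0.2, 0.1, 6.9]
width: 0.0003
finger_force: 2.7
time: 17.35
tool_pos: [0.553, -0.0894, 0.1325]
ee_rot: [3.137, -0.002, 1.556]
wrist_force: [0.7, -0.5, 7.0]
width: 0.0002
finger_force: 2.7
time: 17.55
tool_pos: [0.553, -0.0916, 0.1264]
ee_rot: [3.138, -0.002, 1.556]
wrist_force: [1.3, -1.8, 7.1]
width: 0.0006
finger_force: 2.7
```

```bash
python3 -m handwheel '[[[0,0,0],[0,-0.015,-0.07],1],[[0,0,0],[0,-0.01,-0.07],1],[[0,0,0],[0,-0.01,-0.07],1],[[0,0,0],[0,-0.01,-0.07],1]]'; python3 -m handwheel '[[[0,0,0],[0,-0.01,-0.07],1],[[0,0,0],[0,-0.005,-0.06],1],[[0,0,0],[0,-0.005,-0.05],1]]'; python3 m.py | head -1
```

```text
time: 17.95
tool_pos: [0.553, -0.0943, 0.1123]
ee_rot: [3.138, -0.001, 1.556]
wrist_force: [-0.3, -3.5, 6.5]
width: 0.0004
finger_force: 2.8
time: 18.25
tool_pos: [0.5529, -0.0956, 0.1033]
ee_rot: [3.138, -0.0, 1.556]
wrist_force: [0.5, -2.9, 6.0]
width: 0.0006
finger_force: 2.9
692 ((0.554101288318634, 0.06308532506227493), (0.3249147832393646, 0.12912803888320923), 88.04474639892578)Traceback (most recent call last):
  File "m.py", line 9, in <module>
    e=np.array([[x,np.percentile(q[abs(q[:,0]-x)<.004][:,1],98)] for x in np.arange(.505,.61,.008) if (abs(q[:,0]-x)<.004).sum()>5]); print("rim",line(e),np.polyval(line(e),.555))
                                                                                                                                                  ~~~~^^^
  File "m.py", line 7, in line
    q=q[:,:2]-0; c=np.polyfit(q[:,0],q[:,1],1); r=q[:,1]-np.polyval(c,q[:,0]); k=abs(r)<.003; return np.polyfit(q[k,0],q[k,1],1)
      ~^^^^^^
IndexError: too many indices for array: array is 1-dimensional, but 2 were indexed
```

```bash
for i in 1 ; do python3 -m handwheel '[[[0,0,0],[0,-0.005,-0.04],1],[[0,0,0],[0,0,-0.03],1]]' | sed -n 2,4p;  python3 -m handwheel '[[[0,0,0],[0,-0.005,-0.03],1],[[0,0,0],[0,0,-0.02],1]]' | sed -n 2,4p;  python3 -m handwheel '[[[0,0,0],[0,0,-0.02],1],[[0,0,0],[0,0,-0.02],1]]' | sed -n 2,4p; done
```

```text
tool_pos: [0.5529, -0.096, 0.0998]
ee_rot: [3.138, 0.0, 1.556]
wrist_force: [0.3, -4.6, 6.4]
tool_pos: [0.5529, -0.0965, 0.0973]
ee_rot: [3.138, 0.001, 1.556]
wrist_force: [0.9, -2.9, 6.3]
tool_pos: [0.5529, -0.0966, 0.0954]
ee_rot: [3.138, 0.001, 1.556]
wrist_force: [0.3, -4.9, 6.0]
```

```bash
python3 -m handwheel '[[[0,0,0],[0,-0.005,-0.02],1],[[0,0,0],[0,0,-0.02],1]]' | sed -n 2,4p;  python3 -m handwheel '[[[0,0,0],[0,-0.005,-0.02],1],[[0,0,0],[0,0,-0.02],1]]' | sed -n 2,4p;  python3 -m handwheel '[[[0,0,0],[0,0,-0.02],1],[[0,0,0],[0,0,-0.02],1]]' | sed -n 2,4p
```

```text
tool_pos: [0.5529, -0.0969, 0.0934]
ee_rot: [3.138, 0.001, 1.556]
wrist_force: [-0.8, -4.2, 7.1]
tool_pos: [0.5529, -0.0972, 0.0914]
ee_rot: [3.138, 0.001, 1.556]
wrist_force: [0.0, -4.3, 7.5]
tool_pos: [0.553, -0.0972, 0.0894]
ee_rot: [3.138, 0.001, 1.556]
wrist_force: [-0.4, -5.1, 6.4]
```

```bash
python3 -m handwheel '[[[0,0,0],[0,0,-0.02],1],[[0,0,0],[0,0,-0.02],1]]' | sed -n 2,4p
```

```text
tool_pos: [0.553, -0.0974, 0.0874]
ee_rot: [3.138, 0.001, 1.555]
wrist_force: [-0.2, -4.2, 6.1]
```

```bash
python3 -m handwheel '[[[0,0,0],[0,0,-0.02],1],[[0,0,0],[0,0,-0.02],1]]' | sed -n 2,4p;  python3 -m handwheel '[[[0,0,0],[0,0,-0.02],1],[[0,0,0],[0,0,-0.02],1]]' | sed -n 2,4p;  python3 -m handwheel '[[[0,0,0],[0,0,-0.02],1],[[0,0,0],[0,0,-0.02],1]]' | sed -n 2,4p
```

```text
tool_pos: [0.553, -0.0974, 0.0854]
ee_rot: [3.138, 0.001, 1.556]
wrist_force: [0.4, -4.9, 7.1]
tool_pos: [0.553, -0.0974, 0.0834]
ee_rot: [3.138, 0.001, 1.556]
wrist_force: [-0.9, -5.3, 6.6]
tool_pos: [0.553, -0.0976, 0.0814]
ee_rot: [3.138, 0.002, 1.555]
wrist_force: [0.3, -5.9, 7.4]
```

```bash
python3 -m handwheel '[[[0,0,0],[0,0,-0.02],1],[[0,0,0],[0,0,-0.02],1]]' | sed -n 2,4p;  python3 -m handwheel '[[[0,0,0],[0,0,-0.02],1],[[0,0,0],[0,0,0],1]]' | sed -n 2,4p;  python3 -m handwheel '[[[0,0,0],[0,0,-0.02],1],[[0,0,0],[0,0,0],1]]' | sed -n 2,4p
```

```text
tool_pos: [0.553, -0.0977, 0.0797]
ee_rot: [3.138, 0.002, 1.555]
wrist_force: [-0.4, -5.7, 9.0]
tool_pos: [0.553, -0.0977, 0.079]
ee_rot: [3.138, 0.002, 1.555]
wrist_force: [-1.4, -5.1, 8.6]
tool_pos: [0.553, -0.0977, 0.0783]
ee_rot: [3.138, 0.002, 1.555]
wrist_force: [-1.3, -5.5, 8.8]
```

```bash
python3 -m handwheel '[[[0,0,0],[0,0,-0.02],1],[[0,0,0],[0,0,0],1]]' | sed -n 2,4p;  python3 -m handwheel '[[[0,0,0],[0,0,-0.02],1],[[0,0,0],[0,0,0],1]]' | sed -n 2,4p; python3 -c "
from bench import robot
print([robot.get_obs()['wrist_force'][2]])"
```

```text
tool_pos: [0.5531, -0.0978, 0.0777]
ee_rot: [3.137, 0.002, 1.555]
wrist_force: [-2.2, -4.9, 10.2]
tool_pos: [0.5531, -0.0978, 0.0768]
ee_rot: [3.137, 0.002, 1.555]
wrist_force: [-2.2, -5.1, 10.7]
[np.float64(10.673614850688047)]
```

```bash
python3 -m handwheel '[[[0,0,0],[0,0,-0.02],1],[[0,0,0],[0,0,0],1]]' | sed -n 2,4p;  python3 -m handwheel '[[[0,0,0],[0,0,-0.01],1],[[0,0,0],[0,0,0],1]]' | sed -n 2,4p;python3 -m handwheel '[[[0,0,0],[0,0,0],1]]' | sed -n 2,4p;
```

```text
tool_pos: [0.5532, -0.0978, 0.0763]
ee_rot: [3.137, 0.002, 1.556]
wrist_force: [-2.9, -5.5, 13.4]
tool_pos: [0.5532, -0.0979, 0.076]
ee_rot: [3.137, 0.002, 1.556]
wrist_force: [-3.8, -4.9, 14.1]
tool_pos: [0.5532, -0.0979, 0.076]
ee_rot: [3.137, 0.002, 1.556]
wrist_force: [-2.4, -5.6, 13.0]
```

```bash
python3 -m handwheel '[[[0,0,0],[0,0,0.05],1],[[0,0,0],[0,0,0.1],1],[[0,0,0],[0,0,0.4],1],[[0,0,0],[0,-0.2,0.8],1],[[0,0,0],[0,-0.2,0.8],1]]'; python3 -m handwheel '[[[0,0,0],[0,0,0.8],1],[[0,0,0],[0,0,0.9],1],[[0,0,0],[0,0,0.95],1],[[0,0,0],[0,0,0.6],1],[[0,0,0],[0,0,0],1]]'; python3 - <<'E'
from h import *
im,d,P,T,K=cloud("wrist");C=im.astype(int).sum(2)
m=(C<150)&(P[...,2]>.04)&(P[...,2]<.07)&(abs(P[...,0]-.552)<.02)&(abs(P[...,1]+.1)<.03)
q=P[m];print(len(q),q.mean(0),q.min(0),q.max(0),np.linalg.svd(q-q.mean(0),full_matrices=False)[2][2])
m=(C>500)&(abs(P[...,0]-.553)<.055)&(P[...,1]>.005)&(P[...,1]<.03)&(abs(P[...,2]-.054)<.015)
q=P[m];print("deck",len(q),np.median(q,0),np.polyfit(q[:,1],q[:,2],1))
for n in("side","top"):
    im,d,P,T,K=cloud(n)
    q=P[(P[...,2]>.235)&(P[...,2]<.255)&(abs(P[...,0]-.55)<.1)&(P[...,1]>0.01)&(P[...,1]<.24)]
    print(n,len(q),cv2.minAreaRect(q[:,:2].astype(np.float32)))
    if n=="side": cv2.imwrite("pics/s7.png",cv2.resize(im[140:320,190:460,::-1],None,fx=2.9,fy=2.9))
    h=P[(P[...,2]>.265)&(P[...,2]<.31)&(abs(P[...,0]-.555)<.03)&(P[...,1]>.0)&(P[...,1]<.23)];print(h.mean(0),np.percentile(h[:,1],[1,99]), np.polyfit(h[:,1],h[:,2],1))
E
```

```text
time: 22.35
tool_pos: [0.5503, -0.1139, 0.1782]
ee_rot: [-3.136, -0.006, 1.557]
wrist_force: [1.2, -0.6, 0.6]
width: 0.0007
finger_force: 0.0
time: 22.85
tool_pos: [0.5527, -0.1146, 0.3471]
ee_rot: [3.133, -0.002, 1.557]
wrist_force: [-0.6, 0.7, -0.1]
width: 0.0005
finger_force: 0.0
550 [ 0.55134892 -0.09731821  0.05160317] [ 0.53546354 -0.11677823  0.04812362] [ 0.56645897 -0.07792299  0.05614986] [ 0.00153082 -0.06466519  0.99790584]
deck 1496 [0.55208505 0.01796224 0.05430762] [-0.02555792  0.0549067 ]
side 631 ((0.5549821853637695, 0.1291646957397461), (0.19305719435214996, 0.1295091211795807), 89.24406433105469)
[0.55776421 0.12540217 0.28581483] [0.04788312 0.2077712 ] [0.01038441 0.28451261]
top 741 ((0.5526629686355591, 0.13091999292373657), (0.19262364506721497, 0.12693944573402405), 89.51319885253906)
[0.55144467 0.12714045 0.2910269 ] [0.04862321 0.21081107] [0.02532094 0.28780759]
```

View pics/s7.png

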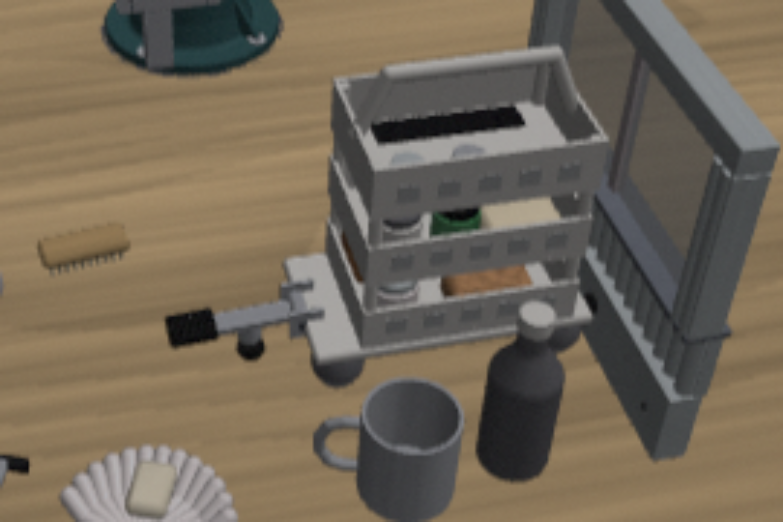

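```bash
python3 -m handwheel '[[[0,0,0],[0,0.8,0.3],1],[[0,0,0],[0,0.95,0],1],[[0,0,0],[0,0.95,0],1],[[0,0,0],[0,0.95,0],1],[[0,0,0],[0,0.95,0],1]]' |sed -n 2p;  python3 -m handwheel '[[[0,0,0],[0,0.4,0],1],[[0,0,0],[0,0,0],1]]' |sed -n 2p; python3 m.py; python3 - <<'E'
from h import *
im,d,P,T,K=cloud("wrist");np.savez("w8",im=im,P=P)
f=P[(P[...,2]>.01)&(P[...,2]<.065)&(P[...,1]>.245)&(P[...,1]<.265)&(abs(P[...,0]-.555)<.15)]
print("frame",np.polyfit(f[:,0],f[:,1],1))
ys,xs=np.where((P[...,2]>.035)&(P[...,2]<.065)&(P[...,1]>.235)&(P[...,1]<.2535)); print(ys.min(),ys.max(),xs.min(),xs.max())
a=max(ys.min()-40,0); cv2.imwrite("pics/w8.png",cv2.resize(im[a:ys.max()+30,160:400,::-1],None,fx=3.3,fy=3.3,interpolation=cv2.INTER_CUBIC))
E
```

```text
tool_pos: [0.5507, 0.1172, 0.353]
tool_pos: [0.5506, 0.1383, 0.3528]
625 ((0.5552704334259033, 0.12944407761096954), (0.19285450875759125, 0.13340511918067932), 88.94986724853516)
rim [-0.00533619  0.22952317] 0.22656159020347666
bump 50 [0.50999513 0.25148359 0.0560282 ] [0.51819415 0.25393298 0.05963857]
bump 57 [0.59870653 0.25088651 0.05591484] [0.60762892 0.2539636  0.05901413]
[ 0.38960704 -0.42319347  0.58765022] [-0.0444573  -0.07151326 -0.04601744]
frame [-0.01424479  0.26159089]
98 112 235 559
```

View pics/w8.png

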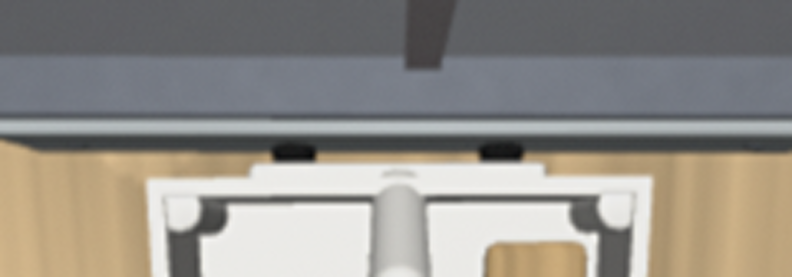

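Both bumpers (at 295,152 and 500,152 in the crop) meet the dark rail face with no wood showing between. The lever is down and the caddy is level, so I am handing in.

```bash
python3 -c "
from bench import robot
print(robot.close_job())"
```

```text
the job is handed in; nothing more can be done
None
```

I flicked the brake lever up, rolled the caddy until both bumpers met the window rail, pressed the lever down again with about 13 N, and handed the job in; the last images show no gap at the bumpers and the caddy level (contact is good to about half a millimetre).

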